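# Trip the interlock switch and unload the clamped block

### The arm

A 6-joint arm with a two-finger parallel gripper is mounted at the origin on a cart in front of the work surface, level with it; the furniture and walls round the work are solid. World frame = base frame: x ahead of the robot, y to its left, z up, the work surface at z = 0. Lengths are in m, angles in rad, forces in N, time in s.
With the tool pointing down it reaches from about 0.375 to 0.975 m from the base axis. Payload 3.8 kg.
Tool frame: the origin (TCP) lies at the very end of the fingers, on their centre line; the grasp point (between the pads) lies 19 mm behind it; z points along the fingers, y is the direction in which the jaws open and shut (so a half turn about z gives the same grasp; the last joint's range is limited). The gripper opens to 85 mm and grips with 20 to 120 N. Pads are 22 mm wide; open, the fingers measure 114 mm over their backs; the gripper's body (76 mm by 85 mm) begins 54 mm behind the grasp point. The pads swing forward as they close: fully open they stand 13 mm farther back than shut.
Start: joints at [1.201, 0.264, 1.604, -0, 1.274, -0.037], TCP at [0.221, 0.638, 0.231] pointing down, gripper open.
Joint ranges: [-2.63, 2.63], [-0.94, 2.18], [0.31, 2.57], [-1.31, 4.45], [0, 2.66], [-2.55, 2.55]. Speed limits (rad/s): [2.57, 2.57, 3.14, 3.14, 3.14, 3.14].

### API

Orientations are given as a rotation vector (axis times angle).
In Python, from workcell import bot, viewer, finish_job gives the robot as it stands.
- The arm moves only by the tool servo_tool, never from a script. Its argument "plan" is a list that holds one entry, the list of rows, each a list of 6 numbers: the shift along the tool's x, y, z in cm, then the turn, a rotation vector about the tool's x, y, z in degrees. A call has 1 to 20 rows; each row is the pose to reach, as a shift and turn from the pose measured when the call began, along the tool's axes at that moment; what a row does not reach only later rows make up. A row lasts 1/12 s, in which the tool goes at most 41.7 mm and 7.16 degrees, less where a joint would pass 70% of its speed; a pose out of reach is approached as far as the arm can. A call with a gripper value outside its range is refused whole. "claw" is the finger opening in cm, from 0 to 8.54, set as the call begins (left out, the last holds). The fingers move at their own pace and stop on an object; "grip_force" is the grip in N (left out, the last holds). Time passes only in rows, so rows that repeat a pose let the fingers close. It gives the time, the measured TCP pose, the force and the opening at its end, in the units of the state.
- bot.read_state(): the state, without advancing time (a new reading comes with each control period).
- viewer.read_camera(name): name is "scene" or "top"; returns a dict with "color" (400x640x3 uint8, red, green, blue), "fx", "fy", "cx", "cy" (pixels), "eye" and "rotation" of the camera in the world. Camera axes: x right, y down, z forward; pixel columns grow to the right and rows downward; lengths in m; the calibration is good to about 2 mm. A picture is of the moment at which its call begins. There is no depth.
- finish_job(): hands the job in, once; it reports no verdict.
The state is a dict: "time": time; "q": joint angles; "joint_vel": joint speeds; "joint_torque": joint torques, N m; "tool_pos": TCP position; "tcp_rot": TCP orientation; "wrist_force": force on the tool from outside, world axes, zero at the start; "torque": the same for the moment, N m; "width": opening from 0.0 (shut) to 1.0 (fully open).
Only numpy, scipy, OpenCV 4.12 (cv2) and the standard library are available. Lean on these libraries where they do the work, as an engineer would, in place of code of your own. Each camera call takes 0.05 s, during which the arm holds its last target.

### The job

The wooden block in the clamping fixture is finished and has to come out. First tell the machine by tripping the interlock switch with the roller lever: push its roller over, towards the side with the cable gland, until the switch clicks, then let it spring back, and do not trip the other switch, the one with the plain rod. Then flip the toggle clamp up past centre so that it stays open, lift the block out and set it down flat inside the wooden tray without letting it drop, leaving the other things on the desk where they are.

Things in the scene. Friction and masses are not known exactly. Their poses are not given: they have to be found in the camera images.
- fixture: clamping fixture, fixed: aluminium plate 150 x 100 x 10 mm; origin: centre of its underside on the desk; z up; the clamp stands at its +x end and reaches over the block towards -x. The block sits on the plate with its centre at x = -22 mm, y = 0, between four L-shaped corner locators that rise 8 mm above the plate (1.5 mm play); the middle 36 mm of its two long sides (the sides facing +y and -y) are free for fingers
- clamp (a joint): toggle clamp arm, hinge angle in rad: about 0 = down, its rubber foot resting on the block; grows as the handle is lifted, turning about the fixture's y axis so that the handle swings up and then over to the fixture's +x; it tips over centre at about 1.45, beyond that it stays open by its own weight (stop at 1.95), below that it falls shut. Lifting takes about 2 N
- clamp_bar (a point): middle of the clamp's handle, a round black cross-bar 12 mm thick and 96 mm long parallel to the fixture's y axis, 75 mm above the desk when the clamp is down; the 14 mm wide steel arm meets it in the middle, so the 40 mm to either side are free to pinch from above; the round bar may turn between the fingers. It is 110 mm towards -x and 20 mm above the hinge when down
- clamp_hinge (a point): hinge axis of the clamp (runs along the fixture's y), 55 mm above the desk; the bar moves on a circle of 112 mm radius about it
- block: loose wooden sample block, 56 (its x) x 72 (its y) x 33 mm high, about 0.16 kg; origin: centre of its underside, z up. In the fixture its long side lies along the fixture's x, its underside 10 mm above the desk
- roller_switch: limit switch, fixed: grey metal housing 36 x 32 x 86 mm upright; origin: centre of its underside, 8 mm above the desk on the mounting plate (56 x 150 mm) that it shares with the other switch, 75 mm away along y; the lever stands up beside the housing at its -y side and can only be pushed towards the switch's +x, which always points away from the robot within about 65 degrees (a round black cable gland sits low on the +x face, four cover screws on the -x face)
- roller_switch_lever (a joint): roller lever angle in rad: 0 = upright at rest; grows as the roller is pushed towards the switch's +x; the switch clicks at 0.45 (roller moved about 24 mm), stop at 0.95; a spring (about 3 to 4 N at the roller) brings it back to 0
- roller (a point): centre of the white roller (diameter 20 mm, 10 mm wide, axis along the switch's y) at the end of the roller lever; 136 mm above the desk at rest, 55 mm above the lever's pivot; the housing top lies 94 mm above the desk
- rod_switch_lever (a joint): plain rod lever of the other switch, rad: 0 = upright at rest, same direction and spring; it counts as tripped above 0.25
- rod_tip (a point): top of the plain rod (6 mm thick, no roller) of the other switch, 159 mm above the desk at rest
- tray: fixed open wooden tray, 132 (x) x 116 (y) mm outside, 16 mm high, walls and floor 4 mm thick; origin: centre of its underside on the desk
- stamp: rubber stamp with turned wooden handle, 24 x 46 x 67 mm, loose, leave alone; origin: centre of underside
- dropper: white dropper bottle with a blue cap, 31 mm across, 84 mm tall, loose, standing among the stations, leave alone; origin: centre of underside
- tumbler: steel tumbler, 70 mm across, 95 mm tall, loose, leave alone; origin: centre of underside
- mouse: black computer mouse, 101 x 61 x 34 mm, loose, leave alone; origin: centre of underside
- pliers: pliers lying flat, 136 mm long, loose, leave alone; origin: centre of underside
- green_dropper: white dropper bottle with a green cap, 31 mm across, 84 mm tall, loose, at the back, leave alone; origin: centre of underside

How it is judged:
By the outcome, as a careful person would: the job done as asked, in the order asked, and still so for the second after the job is handed in, with the robot touching nothing.
It also fails if it takes over 72 s, if anything falls off the work surface, if the arm or the gripper's body presses on something with over 40 N, if the wrist force passes 120 N, or if a joint passes its speed limit or range.

## Working session

There is one attempt and no reset: what is moved stays moved. The work goes in short steps, Python scripts to look and compute and a tool call to move; the robot and the scene stay as the last step left them, time stands still between calls to the robot, and variables do not carry over. Pictures are saved under pics/ and viewed, and the job is handed in when it is done.

Besides the shell and the picture viewer there is one more tool, called after "Call:" as name(argument=value, ...) on one line, values as JSON. servo_tool: Moves the arm, as the interface text tells. Its arguments: {"type":"object","properties":{"plan":{"type":"array"},"claw":{"type":"number"},"grip_force":{"type":"number"}},"required":["plan"]}

```bash
ls; mkdir -p pics
python3 - <<'E'
from workcell import bot, viewer
import cv2
for n in ("scene","top"):
    c=viewer.read_camera(n)
    cv2.imwrite(f"pics/{n}0.png",c["color"][:,:,::-1])
    print(n,c["fx"],c["fy"],c["cx"],c["cy"],c["eye"],c["rotation"])
print(bot.read_state())
E
```

```text
pics
scene 414.64380471114055 414.64380471114055 312.9776037741468 199.61505632195937 [-0.21124243  0.71122916  0.61654848] [-1.11722209  2.06319883 -1.24137152]
top 362.6373040720062 362.6373040720062 316.60236070385093 203.17354563995178 [0.38908275 0.17062273 1.0459886 ] [-2.16791249  2.05707851 -0.20927293]
{'time': 0.1, 'q': array([ 1.20110785e+00,  2.64693299e-01,  1.60524328e+00,  2.39261289e-05,
        1.27372521e+00, -3.69094318e-02]), 'joint_vel': array([ 7.52464353e-04, -1.20495188e-03, -2.67556719e-03,  9.87618889e-05,
        1.16710397e-03, -3.90246503e-04]), 'joint_torque': array([-4.39614423e-04, -5.16705751e+01, -3.68592060e+01, -9.57191651e-05,
        6.10290430e-03, -1.60578418e-05]), 'tool_pos': array([0.22026058, 0.63734239, 0.23007295]), 'tcp_rot': array([-0.52025716, -3.09776716,  0.00317555]), 'wrist_force': array([ 0.50062582, -0.62271287,  0.1329273 ]), 'torque': array([0.03393881, 0.0335258 , 0.02202632]), 'width': 0.9989715232758692}
```

View pics/scene0.png

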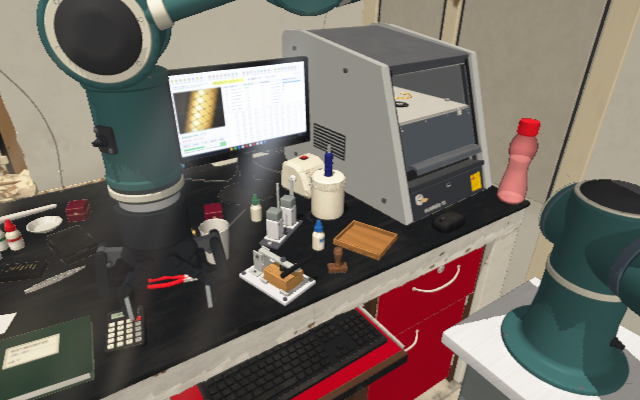

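View pics/top0.png

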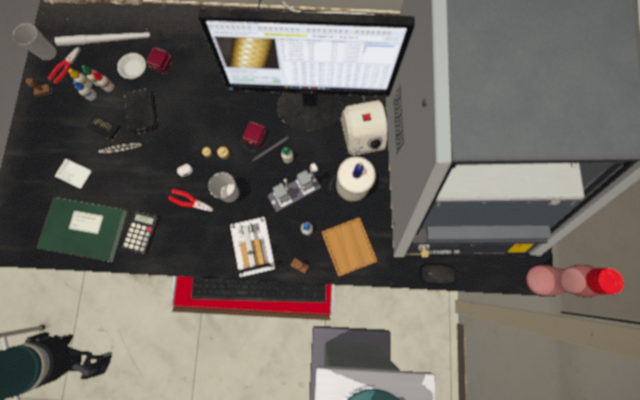

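```bash
cat > h.py <<'E'
import numpy as np, cv2
from scipy.spatial.transform import Rotation as R
from workcell import bot, viewer
def cam(n): return viewer.read_camera(n)
def save(c,name,box=None,s=1):
    im=c["color"][:,:,::-1]
    if box: x0,y0,x1,y1=box; im=im[y0:y1,x0:x1]
    im=cv2.resize(im,None,fx=s,fy=s,interpolation=cv2.INTER_CUBIC); cv2.imwrite(f"pics/{name}.png",im)
def rot(c):
    r=np.array(c["rotation"]); return R.from_rotvec(r).as_matrix()
def proj(c,P):
    p=(np.atleast_2d(P)-c["eye"])@rot(c); return np.c_[c["fx"]*p[:,0]/p[:,2]+c["cx"],c["fy"]*p[:,1]/p[:,2]+c["cy"]]
def atz(c,u,v,z):
    d=rot(c)@np.array([(u-c["cx"])/c["fx"],(v-c["cy"])/c["fy"],1]); return c["eye"]+d*(z-c["eye"][2])/d[2]
E
python3 - <<'E'
from h import *
c=cam("top"); print(proj(c,[[0,0,0],[.22,.637,.23]]))
save(c,"t1",(210,140,390,285),4.4)
d=cam("scene"); print(proj(d,[.22,.637,.23]))
save(d,"s1",(230,160,410,310),4)
E
```

```text
[[373.81915521 433.05220923]
 [ 92.78129843 346.81879049]]
[[175.22269782 316.2770192 ]]
```

View pics/t1.png

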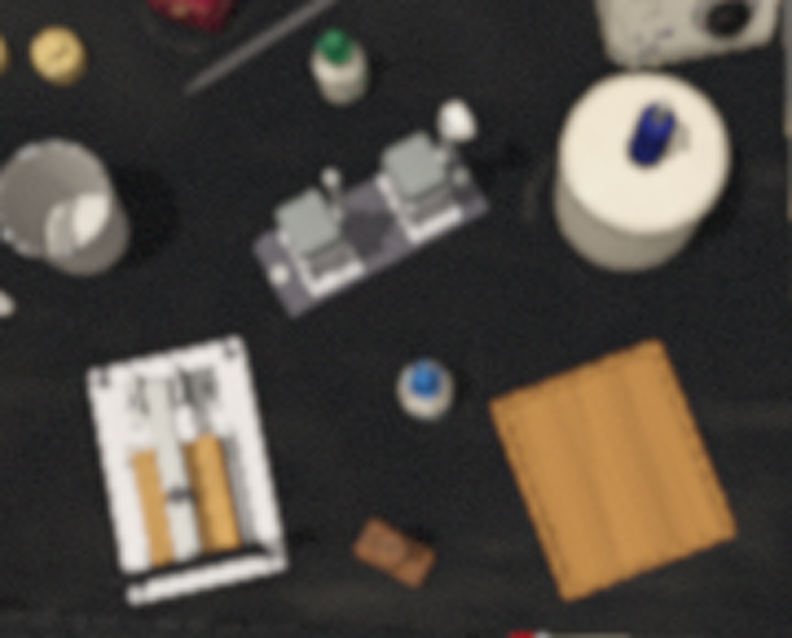

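View pics/s1.png

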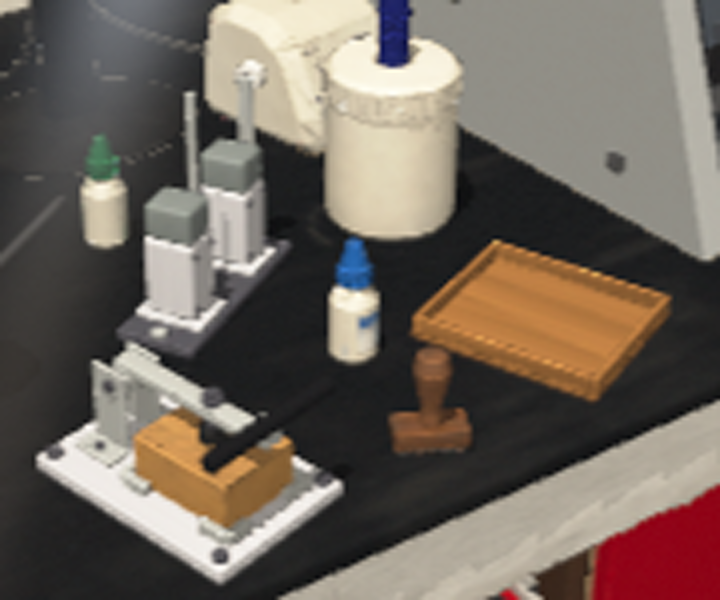

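```bash
cat > m.py <<'E'
from h import *
c=cam("top"); d=cam("scene")
def T(x,y,z): return atz(c,(x+.5)/4.4+210-.5,(y+.5)/4.4+140-.5,z)
def S(x,y,z): return atz(d,(x+.5)/4+230-.5,(y+.5)/4+160-.5,z)
def p(n,v): print(n,np.round(v,4).tolist())
f=np.array([T(*q,.01) for q in [(90,373),(240,338),(285,570),(130,603)]]); p("fix",f); p("fixc",f.mean(0))
fx=(f[0]+f[1]-f[2]-f[3]); print("yaw",np.arctan2(fx[1],fx[0]),np.linalg.norm(fx)/2)
fs=np.array([S(*q,.01) for q in [(38,462),(130,345),(342,487),(220,583)]]); p("fixS",fs);p("c",fs.mean(0))
t=np.array([T(*q,.016) for q in [(490,403),(658,340),(736,535),(568,602)]]); p("tray",t); p("trayc",t.mean(0))
tx=(t[0]+t[1]-t[2]-t[3]); print("yaw",np.arctan2(tx[1],tx[0]),np.linalg.norm(tx)/2, np.linalg.norm(t[0]-t[1]))
ts=np.array([S(*q,.016) for q in [(414,320),(497,243),(670,297),(597,388)]]); p("trayS",ts); p("c",ts.mean(0))
s=np.array([T(*q,.008) for q in [(253,243),(488,210),(293,318)]]); p("sw",s); p("swc",(s[0]+s[1])/2)
e=s[2]-s[1]; print("y axis yaw",np.arctan2(e[1],e[0]),np.linalg.norm(e), np.linalg.norm(s[0]-s[2]))
p("roller",T(457,120,.136)); p("rollerS",S(249,73,.136)); p("rod",T(331,177,.159)); p("rodS",S(190,95,.159))
p("drop",T(425,378,.084)); p("dropS",S(353,245,.084)); p("stampbase",T(395,552,.02)); p("stampS",S(432,360,.067))
p("bar",[T(175,583,.075).tolist(),T(280,550,.075).tolist(),T(135,590,.075).tolist()]); p("barS",[S(210,460,.075).tolist(),S(330,385,.075).tolist()])
E
python3 m.py
```

```text
fix [[0.5255, 0.4265, 0.01], [0.5538, 0.3303, 0.01], [0.4056, 0.2894, 0.01], [0.3798, 0.3863, 0.01]]
fixc [0.4661, 0.3582, 0.01]
yaw 0.2692285854353541 0.15245014892568792
fixS [[0.5167, 0.4311, 0.01], [0.5938, 0.3321, 0.01], [0.4027, 0.2961, 0.01], [0.3725, 0.393, 0.01]]
c [0.4714, 0.3631, 0.01]
tray [[0.5187, 0.164, 0.016], [0.5658, 0.0564, 0.016], [0.4424, 0.0031, 0.016], [0.395, 0.1084, 0.016]]
trayc [0.4805, 0.083, 0.016]
yaw 0.4151415318731028 0.13506511308818717 0.11749489783149021
trayS [[0.5114, 0.1676, 0.016], [0.5587, 0.0615, 0.016], [0.4413, 0.0078, 0.016], [0.3901, 0.1172, 0.016]]
c [0.4754, 0.0885, 0.016]
sw [[0.6186, 0.3272, 0.008], [0.6495, 0.1718, 0.008], [0.5693, 0.2968, 0.008]]
swc [0.634, 0.2495, 0.008]
y axis yaw 2.1411768911566056 0.1484767724106374 0.057928169346051835
roller [0.6714, 0.1928, 0.136]
rollerS [0.6729, 0.1938, 0.136]
rod [0.6263, 0.2628, 0.159]
rodS [0.6226, 0.2666, 0.159]
drop [0.5234, 0.2047, 0.084]
dropS [0.5181, 0.212, 0.084]
stampbase [0.4203, 0.2195, 0.02]
stampS [0.411, 0.2292, 0.067]
bar [[0.3934, 0.3471, 0.075], [0.4161, 0.2859, 0.075], [0.3881, 0.3706, 0.075]]
barS [[0.392, 0.3859, 0.075], [0.4132, 0.2978, 0.075]]
```

```bash
cat >> h.py <<'E'
def tri(u1,c,u2,d):
    def ray(c,u): 
        v=rot(c)@np.array([(u[0]-c["cx"])/c["fx"],(u[1]-c["cy"])/c["fy"],1]); return c["eye"],v/np.linalg.norm(v)
    a,b=ray(c,u1),ray(d,u2)
    A=np.c_[a[1],-b[1]]; s=np.linalg.lstsq(A,b[0]-a[0],rcond=None)[0]
    P,Q=a[0]+s[0]*a[1],b[0]+s[1]*b[1]; return (P+Q)/2,np.linalg.norm(P-Q)
def go(pos,yaw,st=None):
    """cm shift and deg turn in the tool frame, pointing down, with tool x at world yaw (nearest half turn)"""
    st=st or bot.read_state(); R0=R.from_rotvec(st["tcp_rot"])
    best=None
    for k in (0,np.pi):
        y=yaw+k; M=np.c_[[np.cos(y),np.sin(y),0],[np.sin(y),-np.cos(y),0],[0,0,-1]]
        r=(R0.inv()*R.from_matrix(M)).as_rotvec(degrees=True)
        if best is None or np.linalg.norm(r)<np.linalg.norm(best): best=r
    return np.round(R0.inv().apply(np.array(pos)-st["tool_pos"])*100,2).tolist(),np.round(best,1).tolist()
E
python3 - <<'E'
from h import *
c=cam("top"); d=cam("scene")
print(tri((355,178),c,(328,180),d), tri((357,169),c,(327.5,155),d))
st=bot.read_state(); print(R.from_rotvec(st["tcp_rot"]).as_matrix().round(3), st["wrist_force"])
print(go([.633,.168,.23],.57))
E
```

```text
(array([0.65632593, 0.08212824, 0.10740912]), np.float64(0.003692336459640993)) (array([0.65781107, 0.08516856, 0.18413939]), np.float64(0.0034619043541540334))
[[-0.945  0.327 -0.   ]
 [ 0.327  0.945 -0.   ]
 [-0.    -0.    -1.   ]] [-0.21865297 -0.53313011  0.31146415]
([-54.34, -30.93, 0.12], [-0.0, -0.0, -51.7])
```

Run:
```python
from h import *
print(go([.6215,.1606,.23],.57+np.pi/2))
```

```text
([-53.49, -32.01, 0.12], [-0.0, 0.0, 38.3])
```

Call:
servo_tool(plan=[[[-3,-1.8,0,0,0,2],[-6,-3.6,0,0,0,4],[-9,-5.4,0,0,0,6],[-12,-7.2,0,0,0,8],[-15,-9,0,0,0,10],[-18,-10.8,0,0,0,12],[-21,-12.6,0,0,0,15],[-24,-14.4,0,0,0,17],[-27,-16.2,0,0,0,19],[-30,-18,0,0,0,21],[-33,-19.8,0,0,0,23],[-36,-21.6,0,0,0,26],[-39,-23.3,0,0,0,28],[-42,-25.1,0,0,0,30],[-45,-26.9,0,0,0,32],[-48,-28.7,0,0,0,34],[-51,-30.5,0,0,0,36],[-53.5,-32,0.1,0,0,38.3],[-53.5,-32,0.1,0,0,38.3],[-53.5,-32,0.1,0,0,38.3]]], claw=0)

```text
time: 2.07
tool_pos: [0.6223, 0.1592, 0.2299]
tcp_rot: [-1.511, -2.754, 0.001]
wrist_force: [0.2, 0.1, 0.4]
width: 0.002
```

Run:
```python
from h import *
c=cam("top"); d=cam("scene")
save(c,"t2",(210,140,390,285),4.4); save(d,"s2",(230,100,410,250),4)
st=bot.read_state();print(st["tool_pos"],st["time"],st["q"],st["wrist_force"]); print(go([.6215,.1606,.122],.57+np.pi/2))
M=R.from_rotvec(st["tcp_rot"]).inv(); print(M.apply([np.cos(.57),np.sin(.57),0]))
print(proj(d,st["tool_pos"]),proj(c,st["tool_pos"]))
```

```text
[0.62112457 0.16099536 0.23003834] 2.1667 [ 2.14636567e-01  2.02848031e-01  1.68074601e+00  3.21418728e-04
  1.25880271e+00 -3.55169779e-01] [-0.13553836  0.06907218 -0.15537416]
([-0.06, 0.02, 10.8], [-0.0, -0.0, -0.0])
[ 2.92622359e-04  9.99999748e-01 -6.47407191e-04]
[[312.61741227 148.92216855]] [[325.63378919 176.19427178]]
```

View pics/t2.png

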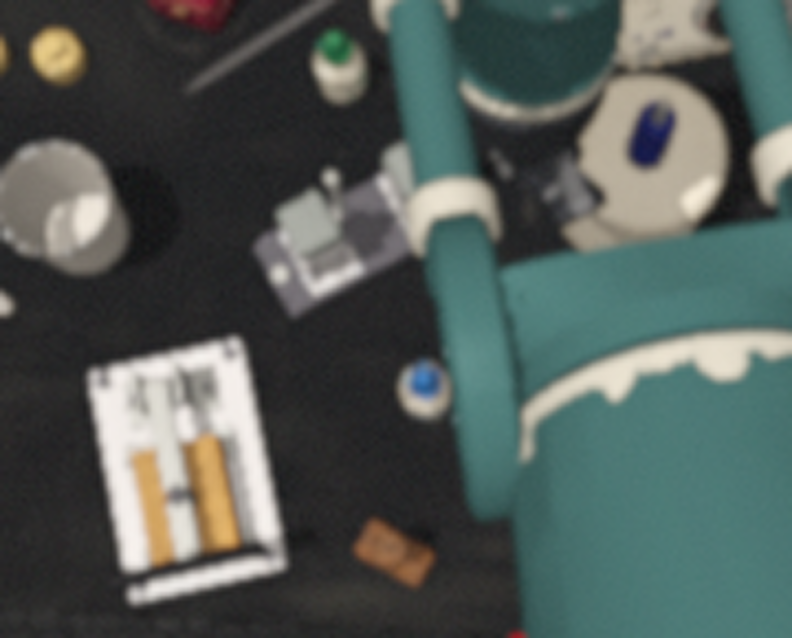

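View pics/s2.png

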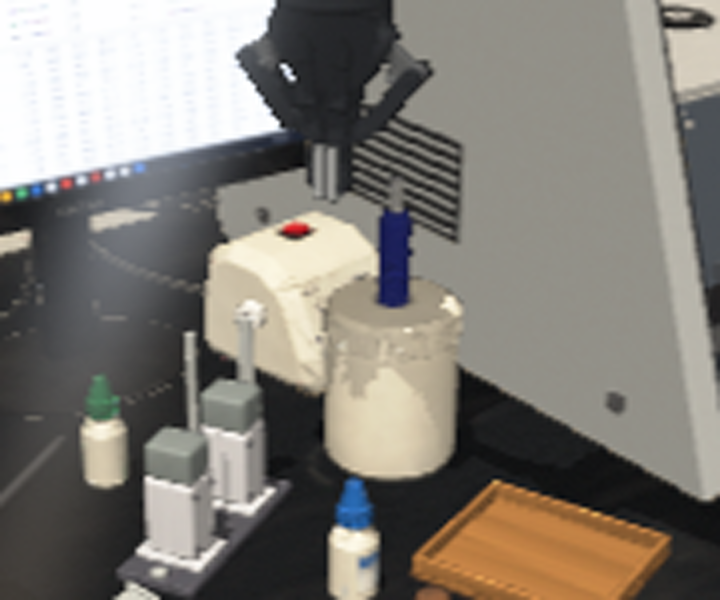

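Call:
servo_tool(plan=[[[0,0,2,0,0,0],[0,0,4.5,0,0,0],[0,0,7,0,0,0],[0,0,9,0,0,0],[0,0,10.5,0,0,0],[0,0,10.8,0,0,0],[0,0,10.8,0,0,0],[0,1,10.8,0,0,0],[0,2,10.8,0,0,0],[0,3,10.8,0,0,0],[0,3.5,10.8,0,0,0],[0,4,10.8,0,0,0],[0,4.5,10.8,0,0,0],[0,4.9,10.8,0,0,0],[0,4.9,10.8,0,0,0]]])

```text
time: 3.42
tool_pos: [0.6628, 0.1876, 0.122]
tcp_rot: [-1.507, -2.756, 0.001]
wrist_force: [-1.8, -0.4, 2.0]
width: 0.003
```

Run:
```python
from h import *
d=cam("scene")
save(d,"s3",(250,130,350,230),6)
st=bot.read_state();print(st["tool_pos"],st["wrist_force"],proj(d,st["tool_pos"]))
```

```text
[0.66242535 0.18738046 0.12190721] [-1.9579971  -1.72812368  2.02496121] [[295.95336069 183.40225704]]
```

View pics/s3.png

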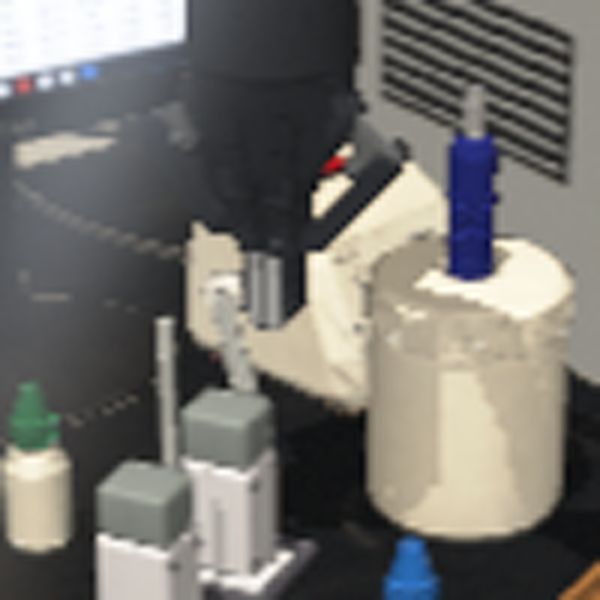

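Call:
servo_tool(plan=[[[0,0.5,0,0,0,0],[0,1,0,0,0,0],[0,1.5,0,0,0,0],[0,2,0,0,0,0],[0,2.4,0,0,0,0],[0,2.6,0,0,0,0],[0,2.6,0,0,0,0]]])

```text
time: 4.05
tool_pos: [0.6832, 0.2012, 0.1204]
tcp_rot: [-1.506, -2.753, 0.006]
wrist_force: [-4.9, -3.2, -0.6]
width: -0.002
```

Run:
```python
from h import *
d=cam("scene")
save(d,"s4",(250,130,350,230),6)
st=bot.read_state();print(st["tool_pos"],st["wrist_force"])
rest=np.array([.6725,.1935]);u=np.array([np.cos(.57),np.sin(.57)])
for a in (0,.2,.45,.7,.95):
    p=rest+u*.055*np.sin(a); q=proj(d,[*p,.081+.055*np.cos(a)])[0]; print(a,(q-[250,130])*6)
```

```text
[0.68306127 0.20113701 0.12043644] [-5.28865114 -3.70178523 -1.27531366]
0 [252.24826958 287.43038095]
0.2 [230.79252573 285.32596664]
0.45 [205.66221367 288.93586087]
0.7 [183.88518018 299.12942559]
0.95 [166.77551372 315.13380517]
```

View pics/s4.png

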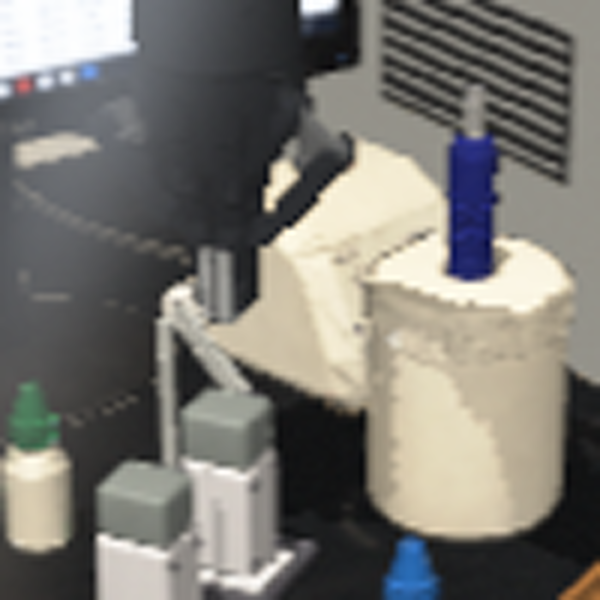

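Call:
servo_tool(plan=[[[0,-1,0,0,0,0],[0,-2,0,0,0,0],[0,-3.5,0,0,0,0],[0,-5,0,0,0,0],[0,-6.5,0,0,0,0],[0,-6.8,-2,0,0,0],[0,-6.8,-5,0,0,0],[0,-6.8,-8,0,0,0],[0,-6.8,-10,0,0,0],[0,-6.8,-10,0,0,0]]])

```text
time: 4.93
tool_pos: [0.6302, 0.1655, 0.2284]
tcp_rot: [1.505, 2.751, 0.009]
wrist_force: [0.8, 0.0, 0.7]
width: 0.003
```

Run:
```python
from h import *
c=cam("top");d=cam("scene")
save(d,"s5",(230,160,350,260),6); save(c,"t5",(220,210,290,285),8)
save(d,"s5b",(235,225,335,310),7)
st=bot.read_state();print(st["tool_pos"],st["wrist_force"])
```

```text
[0.62742437 0.16490205 0.2228491 ] [-0.86140459  0.47694905  0.69936821]
```

View pics/s5.png

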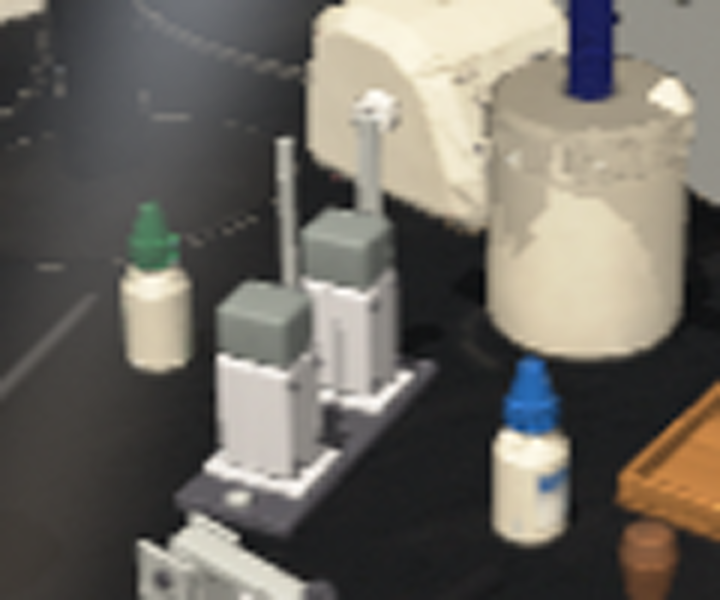

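View pics/t5.png

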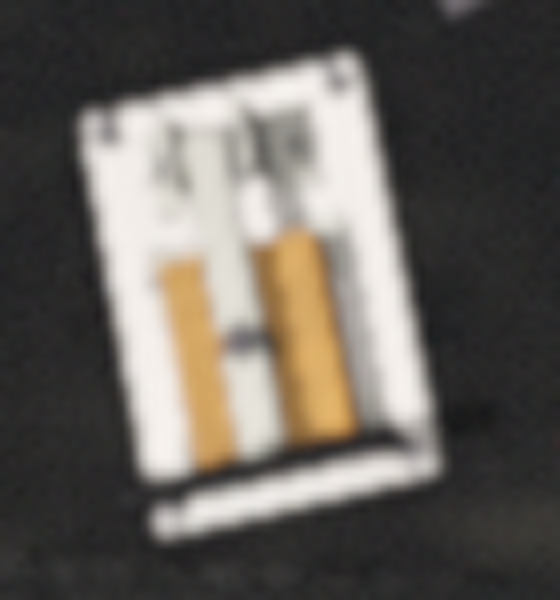

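View pics/s5b.png

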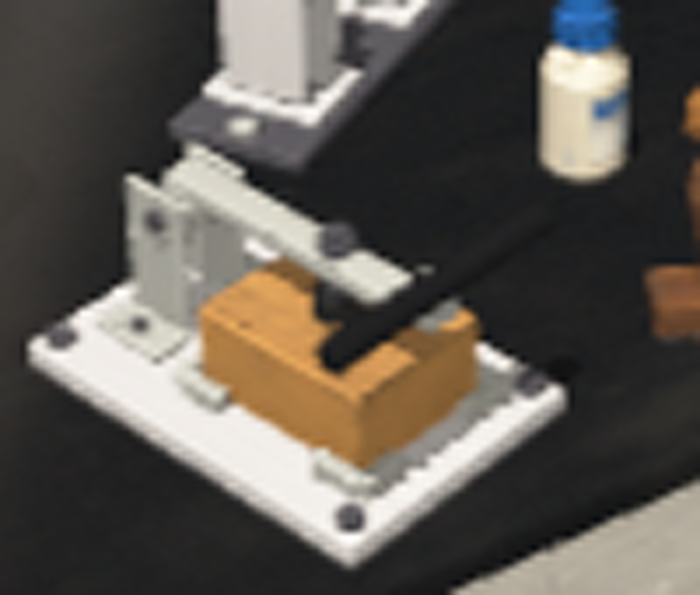

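Run:
```python
from h import *
c=cam("top");d=cam("scene")
T=lambda x,y:((x+.5)/8+219.5,(y+.5)/8+209.5)
S=lambda x,y:((x+.5)/7+234.5,(y+.5)/7+224.5)
a=[T(148,490),T(425,432)];b=[S(336,352),S(550,215)]
for i in (0,1): print(tri(a[i],c,b[i],d), atz(c,*a[i],.075),atz(d,*b[i],.075))
f=np.array([atz(c,*T(*q),.01) for q in [(78,113),(355,48),(442,470),(155,543)]]);print(f.mean(0),np.linalg.norm(f[0]-f[3]),np.linalg.norm(f[0]-f[1]))
e=f[0]+f[1]-f[2]-f[3];print(np.arctan2(e[1],e[0]));e=f[0]-f[1]+f[3]-f[2];print(np.arctan2(e[1],e[0])-np.pi/2)
g=np.array([atz(d,*S(*q),.01) for q in [(28,348),(195,150),(567,398),(350,560)]]);e=g[0]-g[3];print(g.round(4),np.arctan2(e[1],e[0]),(g[0]+g[2])/2);e=g[3]-g[2];print(np.arctan2(e[1],e[0])-np.pi/2)
# model overlay
yaw=.27;C=np.array([.467,.359]);u=np.array([np.cos(yaw),np.sin(yaw)]);v=np.array([-u[1],u[0]])
P=lambda x,y,z:[*(C+u*x+v*y),z]
pts=[P(sx*.075,sy*.05,.01) for sx,sy in((1,1),(1,-1),(-1,-1),(-1,1))]+[P(-.067,.048,.075),P(-.067,-.048,.075)]+[P(-.022-sx*.036,sy*.028,.043) for sx,sy in((1,1),(1,-1),(-1,-1),(-1,1))]
for cc,s,o,n in((c,8,(220,210),"t5"),(d,7,(235,225),"s5b")):
    im=cv2.imread(f"pics/{n}.png"); q=((proj(cc,pts)-o+.5)*s).astype(int)
    cv2.polylines(im,[q[:4]],True,(0,0,255));cv2.polylines(im,[q[4:6]],False,(0,255,0));cv2.polylines(im,[q[6:]],True,(255,0,0));cv2.imwrite(f"pics/{n}o.png",im)
```

```text
(array([0.39646815, 0.38018246, 0.06851904]), np.float64(0.004048329694735582)) [0.39524238 0.37712454 0.075     ] [0.3908332  0.38547641 0.075     ]
(array([0.41975102, 0.2892614 , 0.06905588]), np.float64(0.0024744307491807206)) [0.41880173 0.2875649  0.075     ] [0.41381433 0.29468996 0.075     ]
[0.46731142 0.35881979 0.01      ] 0.15557815436850683 0.10189447635659014
0.2775518175920667
0.2934169425738413
[[0.5202 0.4309 0.01  ]
 [0.5929 0.3317 0.01  ]
 [0.402  0.2953 0.01  ]
 [0.3747 0.3919 0.01  ]] 0.26164616213251196 [0.46110671 0.36308035 0.01      ]
0.2757995089105112
```

View pics/t5o.png

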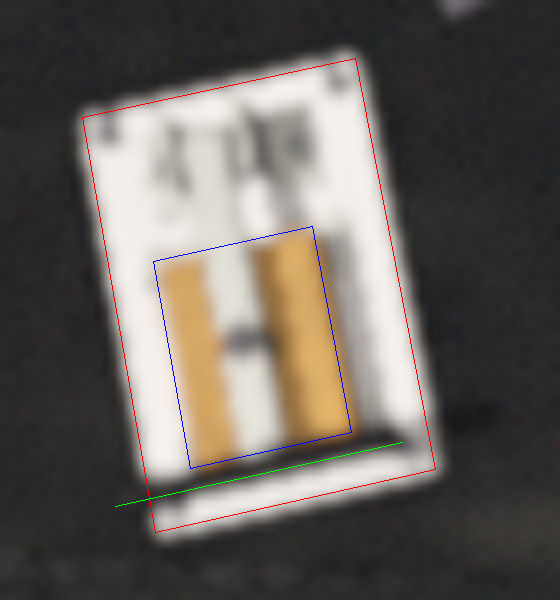

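View pics/s5bo.png

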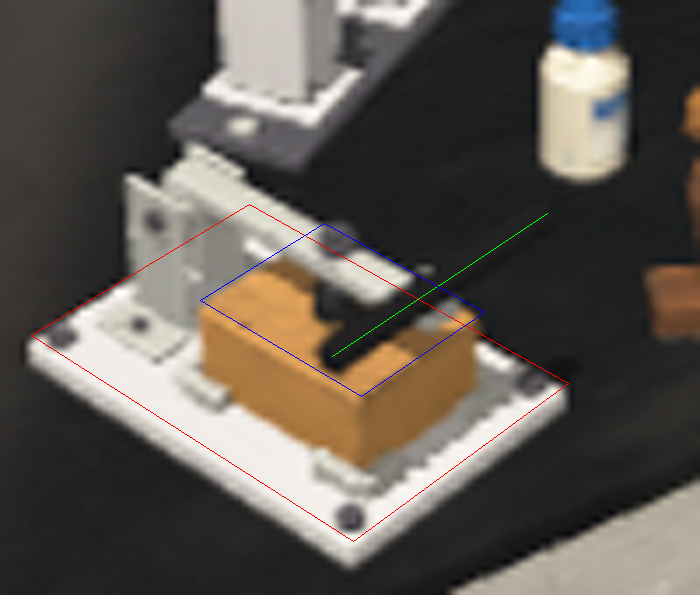

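Run:
```python
from h import *
st=bot.read_state();print(st["tool_pos"],st["q"]);print(go([.4116,.3157,.17],.275+np.pi/2))
```

```text
[0.62557112 0.16447432 0.21962696] [ 2.18565232e-01  2.22672800e-01  1.67633356e+00  5.85493439e-05
  1.24903658e+00 -3.51222251e-01]
([24.26, -9.83, 5.08], [-0.4, -0.1, 16.9])
```

Call:
servo_tool(plan=[[[2,-0.8,0,0,0,1.5],[4.5,-1.8,0,0,0,3],[7.5,-3,0,0,0,5],[10.5,-4.2,0,0,0,7],[13.5,-5.5,0,-0.2,0,9],[16.5,-6.7,0,-0.2,0,11],[19,-7.7,1,-0.3,0,13],[21.5,-8.7,2,-0.3,0,15],[23.5,-9.5,3.5,-0.4,0,16],[24.3,-9.8,5,-0.4,0,16.9],[24.3,-9.8,5,-0.4,0,16.9],[24.3,-9.8,5,-0.4,0,16.9]]], claw=4.5, grip_force=25)

```text
time: 6.13
tool_pos: [0.4099, 0.3153, 0.1684]
tcp_rot: [-1.893, -2.505, 0.005]
wrist_force: [1.1, -0.0, 1.0]
width: 0.528
```

Run:
```python
from h import *
c=cam("top");d=cam("scene")
save(d,"s6",(235,180,335,280),6)
st=bot.read_state();print(st["tool_pos"],st["q"],st["wrist_force"],st["width"]);print(go([.4116,.3157,.057],.275+np.pi/2), (proj(d,st["tool_pos"])-[235,180])*6)
```

```text
[0.41224179 0.31585941 0.17072869] [6.05211325e-01 1.59410090e-02 2.00047758e+00 1.01363210e-03
 1.12442789e+00 3.29897194e-01] [ 0.15679719 -0.06447709 -0.09795107] 0.5271598200659021
([-0.01, -0.07, 11.37], [0.0, -0.1, -0.0]) [[422.25456703 247.18404487]]
```

View pics/s6.png

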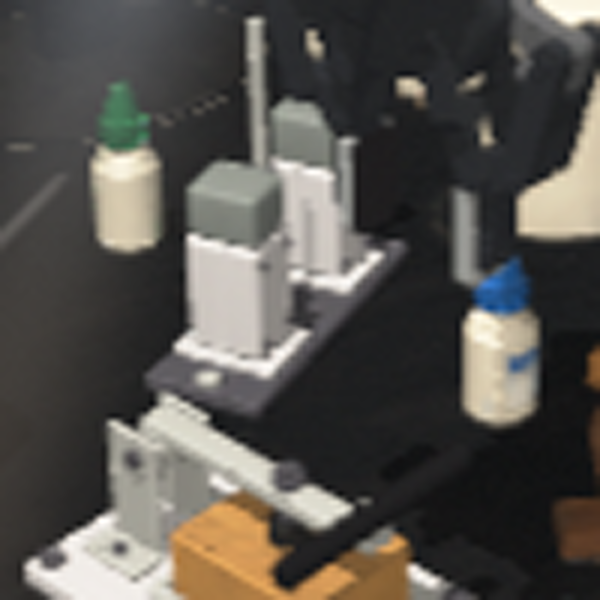

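Call:
servo_tool(plan=[[[0,0,2.5,0,0,0],[0,0,5.5,0,0,0],[0,0,8,0,0,0],[0,0,10,0,0,0],[0,0,11,0,0,0],[0,0,11.4,0,0,0],[0,0,11.4,0,0,0]]])

```text
time: 6.82
tool_pos: [0.4129, 0.3157, 0.0566]
tcp_rot: [-1.897, -2.504, -0.001]
wrist_force: [0.1, 0.7, -0.2]
width: 0.527
```

Run:
```python
from h import *
c=cam("top");d=cam("scene")
save(d,"s7",(235,200,335,300),6);save(c,"t7",(220,210,290,285),8)
st=bot.read_state();print(st["tool_pos"],st["wrist_force"],st["width"])
```

```text
[0.41373281 0.31660052 0.05818603] [-2.84955387e-04  2.99199034e-01 -9.21463856e-01] 0.5274063631295636
```

View pics/s7.png

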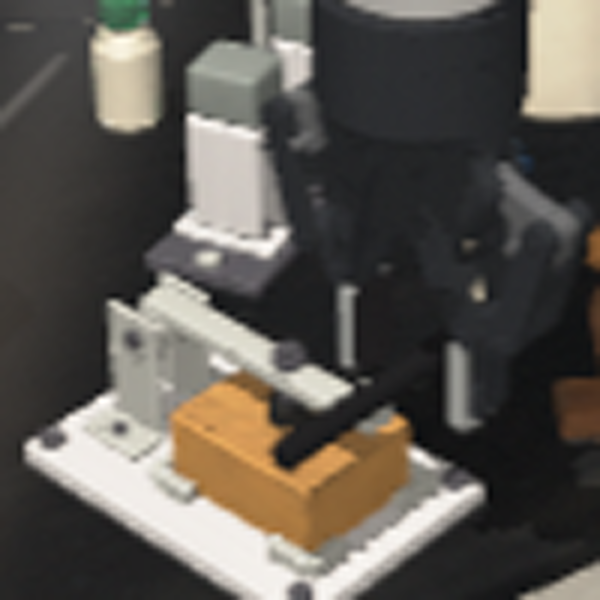

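View pics/t7.png

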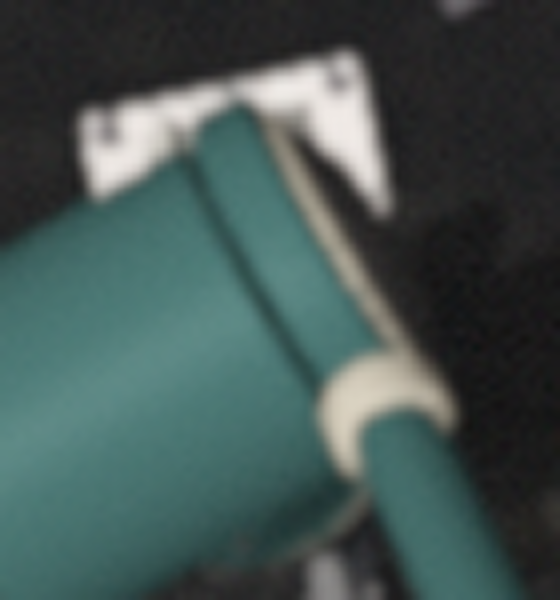

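Call:
servo_tool(plan=[[[0,0,0,0,0,0],[0,0,0,0,0,0],[0,0,0,0,0,0],[0,0,0,0,0,0],[0,0,0,0,0,0],[0,0,0,0,0,0]]], claw=0.3, grip_force=30)

```text
time: 7.42
tool_pos: [0.4107, 0.3159, 0.0592]
tcp_rot: [-1.895, -2.502, 0.003]
wrist_force: [-11.7, -2.2, 12.1]
width: 0.129
```

Run:
```python
from h import *
d=cam("scene")
save(d,"s8",(235,200,335,300),6)
st=bot.read_state();print(st["tool_pos"],st["wrist_force"],st["torque"],st["width"])
# bar path
u=np.array([np.cos(.275),np.sin(.275),0])
M=R.from_rotvec(st["tcp_rot"]).inv()
b0=np.array([-.110,.020])
for th in np.arange(.1,1.9,.1):
    x=b0[0]*np.cos(th)+b0[1]*np.sin(th); z=-b0[0]*np.sin(th)+b0[1]*np.cos(th)
    print(round(th,2),(M.apply(u*(x-b0[0])+[0,0,z-b0[1]])*100).round(1).tolist())
```

```text
[0.41072855 0.31596683 0.05925841] [-10.74418577  -3.53938926  11.55693715] [-0.46189535  1.81073607  0.03759594] 0.12793612705707325
0.1 [0.0, 0.3, -1.1]
0.2 [0.0, 0.6, -2.1]
0.3 [0.0, 1.1, -3.2]
0.4 [0.0, 1.6, -4.1]
0.5 [0.0, 2.3, -5.0]
0.6 [0.0, 3.0, -5.9]
0.7 [0.0, 3.9, -6.6]
0.8 [0.0, 4.7, -7.3]
0.9 [0.0, 5.7, -7.9]
1.0 [0.0, 6.7, -8.4]
1.1 [0.0, 7.8, -8.7]
1.2 [0.0, 8.8, -9.0]
1.3 [0.0, 10.0, -9.2]
1.4 [0.0, 11.1, -9.2]
1.5 [0.0, 12.2, -9.2]
1.6 [0.0, 13.3, -9.0]
1.7 [0.0, 14.4, -8.7]
1.8 [0.0, 15.4, -8.3]
```

View pics/s8.png

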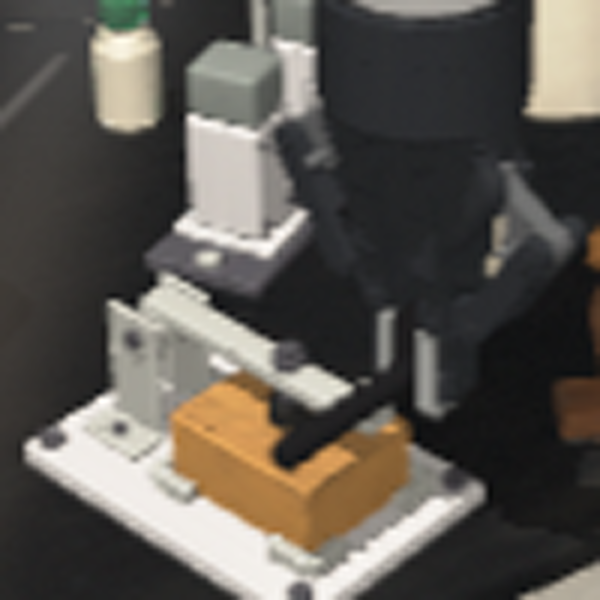

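Call:
servo_tool(plan=[[[0,0.1,-0.5,0,0,0],[0,0.3,-1.1,0,0,0],[0,0.6,-2.1,0,0,0],[0,1.1,-3.2,0,0,0],[0,1.6,-4.1,0,0,0],[0,2.3,-5,0,0,0],[0,3,-5.9,0,0,0],[0,3,-5.9,0,0,0],[0,3,-5.9,0,0,0]]])

```text
time: 8.22
tool_pos: [0.4389, 0.324, 0.1203]
tcp_rot: [-1.894, -2.499, 0.006]
wrist_force: [-10.5, -1.0, 4.8]
width: 0.126
```

Run:
```python
from h import *
d=cam("scene")
save(d,"s9",(235,180,335,280),6)
st=bot.read_state();print(st["tool_pos"],st["wrist_force"],st["torque"],st["width"])
```

```text
[0.43863044 0.32393789 0.12000299] [-8.98245079 -1.42482315  6.09375521] [-0.22581774  1.6227322   0.06369529] 0.12346479746692061
```

View pics/s9.png

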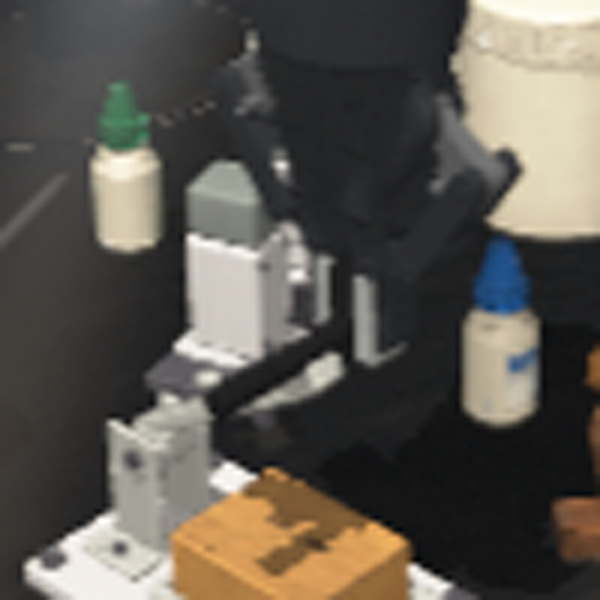

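Call:
servo_tool(plan=[[[0,0.7,-0.7,0,0,0],[0,1.6,-1.4,0,0,0],[0,2.5,-2,0,0,0],[0,3.5,-2.5,0,0,0],[0,4.6,-2.8,0,0,0],[0,5.6,-3.1,0,0,0],[0,6.8,-3.3,0,0,0],[0,7.9,-3.3,0,0,0],[0,9,-3.3,0,0,0],[0,10.1,-3.1,0,0,0],[0,11.2,-2.8,0,0,0],[0,11.7,-2.6,0,0,0],[0,11.7,-2.6,0,0,0]]])

```text
time: 9.35
tool_pos: [0.5551, 0.3571, 0.1464]
tcp_rot: [-1.896, -2.501, -0.002]
wrist_force: [0.9, 2.5, 5.3]
width: 0.123
```

Run:
```python
from h import *
d=cam("scene")
save(d,"s10",(225,160,345,260),6)
st=bot.read_state();print(st["tool_pos"],st["wrist_force"],st["torque"],st["width"])
```

```text
[0.55476845 0.35700844 0.14647422] [2.21440126 3.33298871 6.19273831] [ 0.47568361 -0.17782942  0.05086782] 0.11789950947463744
```

View pics/s10.png

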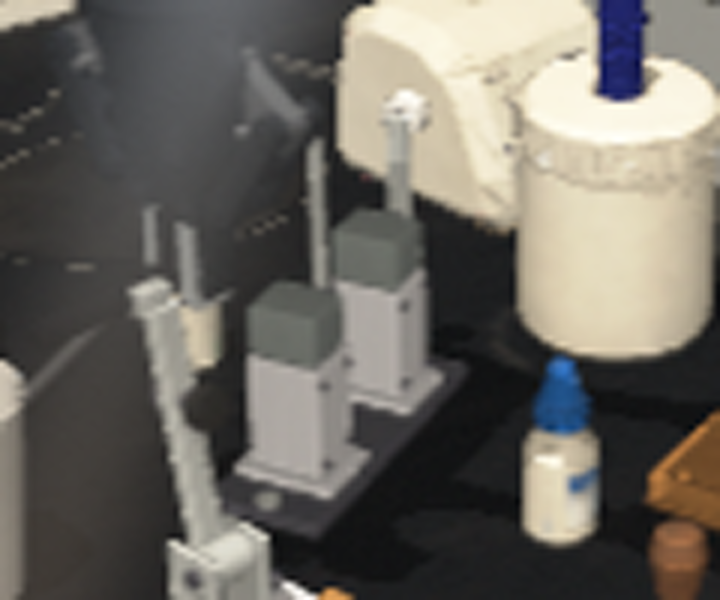

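Call:
servo_tool(plan=[[[0,0,0,0,0,0],[0,0,0,0,0,0],[0,0,0,0,0,0],[0,0,0,0,0,0],[0,0,-1,0,0,0],[0,0,-3,0,0,0],[0,0,-6,0,0,0],[0,0,-9,0,0,0],[0,0,-9,0,0,0]]], claw=5)

```text
time: 10.15
tool_pos: [0.5582, 0.3586, 0.2453]
tcp_rot: [1.897, 2.502, 0.019]
wrist_force: [1.6, 0.5, 2.0]
width: 0.581
```

Run:
```python
from h import *
d=cam("scene");c=cam("top")
save(d,"s11",(235,195,335,310),5);save(c,"t11",(220,210,290,285),8)
st=bot.read_state();print(st["tool_pos"],st["wrist_force"],st["torque"],st["width"],st["q"])
```

```text
[0.5560582  0.35735392 0.23975495] [-0.53678911  0.09529223  0.16338655] [ 0.02049496  0.00434724 -0.04658653] 0.584437390891671 [0.53180567 0.22970705 1.63045188 0.0033926  1.27673698 0.25717867]
```

View pics/s11.png

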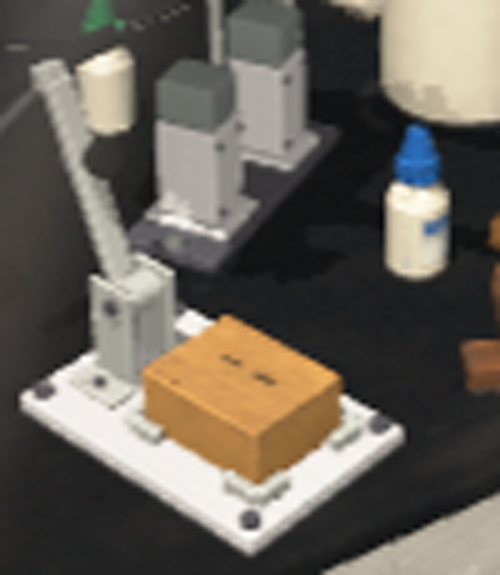

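View pics/t11.png

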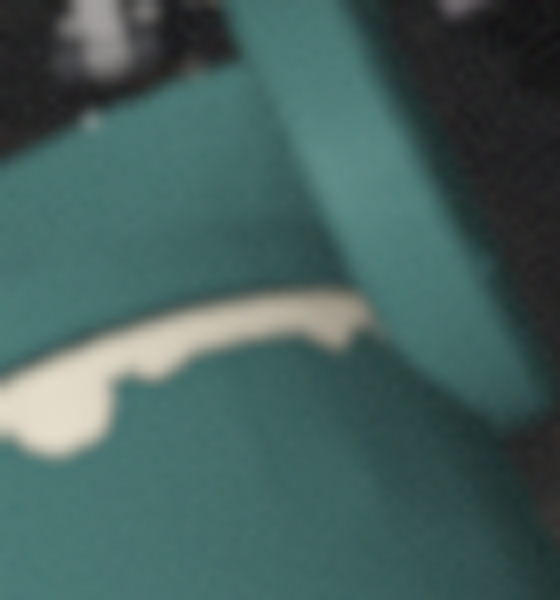

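Run:
```python
from h import *
d=cam("scene")
S=lambda x,y,z:atz(d,(x+.5)/5+234.5,(y+.5)/5+194.5,z)
b=np.array([S(*q,.043) for q in [(145,373),(228,318),(342,382),(260,433)]]);print(b.round(4),b.mean(0))
e=b[0]-b[3]+b[1]-b[2];print(np.arctan2(e[1],e[0]),np.linalg.norm(e)/2)
p=np.array([S(*q,.01) for q in [(22,398),(403,432),(250,545)]]);print(p.round(4),(p[0]+p[1])/2)
st=bot.read_state();R0=R.from_rotvec(st["tcp_rot"])
y=.272+np.pi;M=R.from_matrix(np.c_[[np.cos(y),np.sin(y),0],[np.sin(y),-np.cos(y),0],[0,0,-1]])
print((R0.inv()*M).as_rotvec(degrees=True),R0.inv().apply(np.array([.4445,.354,.14])-st["tool_pos"])*100)
```

```text
[[0.4667 0.3918 0.043 ]
 [0.4826 0.3405 0.043 ]
 [0.4136 0.3215 0.043 ]
 [0.403  0.3696 0.043 ]] [0.44148088 0.3558768  0.043     ]
0.30140281522112555 0.06946036768232078
[[0.5199 0.4299 0.01  ]
 [0.4038 0.2952 0.01  ]
 [0.3772 0.3904 0.01  ]] [0.46183828 0.36253481 0.01      ]
[  0.16079113  -0.14648366 -89.90750086] [  2.68712875 -10.71797666   9.75963107]
```

Call:
servo_tool(plan=[[[0.2,-0.8,0,0,0,-6.5],[0.4,-1.6,0,0,0,-13],[0.6,-2.4,0,0,0,-19.5],[0.8,-3.3,0,0,0,-26],[1,-4.1,0,0,0,-32.5],[1.2,-4.9,0,0,0,-39],[1.4,-5.7,0,0,0,-45.5],[1.6,-6.5,0,0,0,-52],[1.8,-7.3,0,0,0,-58.5],[2,-8.1,0.5,0.1,-0.1,-65],[2.2,-8.9,2,0.1,-0.1,-71.5],[2.4,-9.7,4,0.1,-0.1,-78],[2.6,-10.5,6,0.1,-0.1,-84.5],[2.7,-10.7,8,0.1,-0.1,-89.9],[2.7,-10.7,9.5,0.1,-0.1,-89.9],[2.7,-10.7,9.8,0.1,-0.1,-89.9],[2.7,-10.7,9.8,0.1,-0.1,-89.9]]], claw=8.5)

```text
time: 11.72
tool_pos: [0.4426, 0.3527, 0.1367]
tcp_rot: [0.425, -3.107, 0.003]
wrist_force: [-1.0, -0.2, -0.9]
width: 1.002
```

Run:
```python
from h import *
d=cam("scene")
save(d,"s12",(225,170,345,290),5)
st=bot.read_state();print(st["tool_pos"],st["wrist_force"],st["width"],st["q"])
R0=R.from_rotvec(st["tcp_rot"])
y=.275+np.pi;M=R.from_matrix(np.c_[[np.cos(y),np.sin(y),0],[np.sin(y),-np.cos(y),0],[0,0,-1]])
print((R0.inv()*M).as_rotvec(degrees=True),R0.inv().apply(np.array([.444,.354,.015])-st["tool_pos"])*100)
```

```text
[0.44379849 0.35354687 0.13839474] [-0.05122634  0.13973221  0.75418861] 0.9970264832511955 [ 6.28141934e-01  1.39992293e-01  1.93084064e+00  1.20229374e-03
  1.07306814e+00 -1.21473766e+00]
[ 0.01080331 -0.14503726 -0.20007457] [-0.06280455  0.03597729 12.33936123]
```

View pics/s12.png

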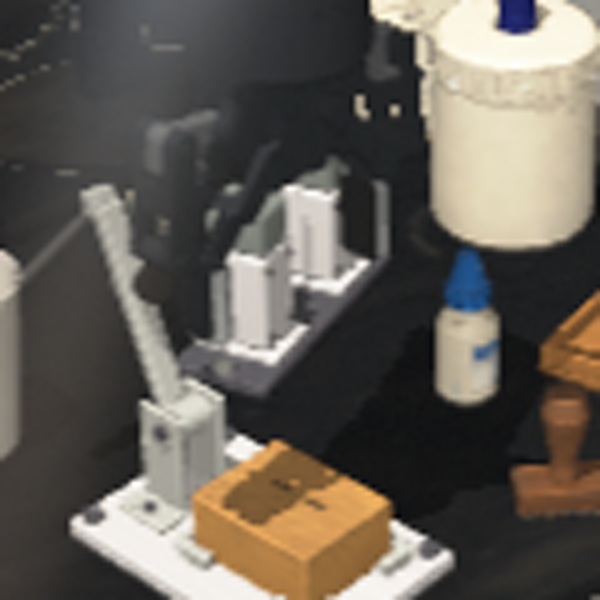

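Call:
servo_tool(plan=[[[0,0,2,0,0,0],[0,0,4.5,0,0,0],[0,0,6.5,0,0,0],[0,0,7.5,0,0,0],[0,0,8,0,0,0],[0,0,8,0,0,0]]])

```text
time: 12.27
tool_pos: [0.4436, 0.3534, 0.0581]
tcp_rot: [0.424, -3.109, 0.001]
wrist_force: [-0.4, -0.3, -0.1]
width: 0.998
```

Run:
```python
from h import *
d=cam("scene")
save(d,"s13",(235,195,335,310),5)
st=bot.read_state();print(st["tool_pos"],st["wrist_force"],st["width"])
print(R.from_rotvec(st["tcp_rot"]).inv().apply(np.array([.444,.354,.015])-st["tool_pos"])*100)
```

```text
[0.44417421 0.35384828 0.05910313] [-0.09669694 -0.40211067 -0.37489345] 0.9949317681498849
[0.00491315 0.01738038 4.4103361 ]
```

View pics/s13.png

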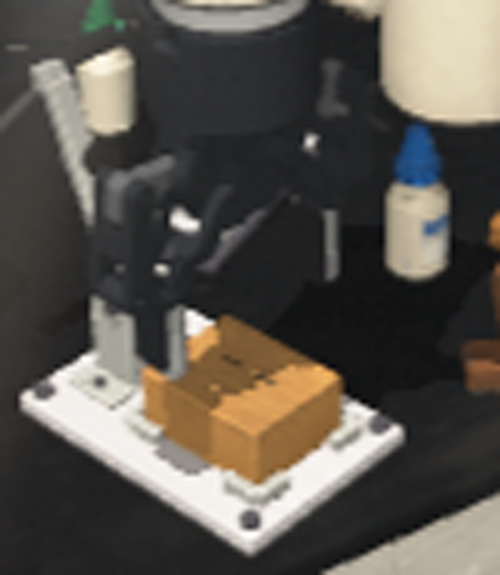

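Run:
```python
from h import *
d=cam("scene");st=bot.read_state();A=R.from_rotvec(st["tcp_rot"]).as_matrix();t=st["tool_pos"]
im=cv2.imread("pics/s13.png")
f=lambda P:tuple(((proj(d,P)[0]-[235,195]+.5)*5).astype(int).tolist())
for s in(-1,1):
  for dz,col in((-.013,(0,0,255)),(.03,(0,255,0))):
    for o in (.043,.057):
      a=t+A[:,1]*s*o+A[:,2]*dz
      cv2.line(im,f(a-A[:,0]*.011),f(a+A[:,0]*.011),col,1)
cv2.imwrite("pics/s13o.png",im)
```

```text
(no output)
```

View pics/s13o.png

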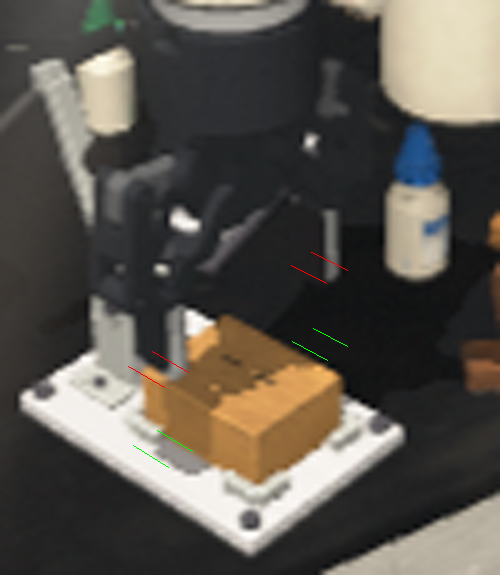

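Call:
servo_tool(plan=[[[0,0,1.2,0,0,0],[0,0,2.4,0,0,0],[0,0,3.4,0,0,0],[0,0,4.2,0,0,0],[0,0,4.4,0,0,0],[0,0,4.4,0,0,0]]])

```text
time: 12.87
tool_pos: [0.4435, 0.3534, 0.0141]
tcp_rot: [0.425, -3.109, 0.001]
wrist_force: [-0.5, -0.1, 0.0]
width: 0.997
```

Run:
```python
from h import *
d=cam("scene")
save(d,"s14",(235,195,335,310),5)
st=bot.read_state();print(st["tool_pos"],st["wrist_force"],st["width"])
```

```text
[0.44407613 0.35383667 0.01488369] [ 0.14661495  0.39495494 -1.16223817] 0.9992091079962977
```

View pics/s14.png

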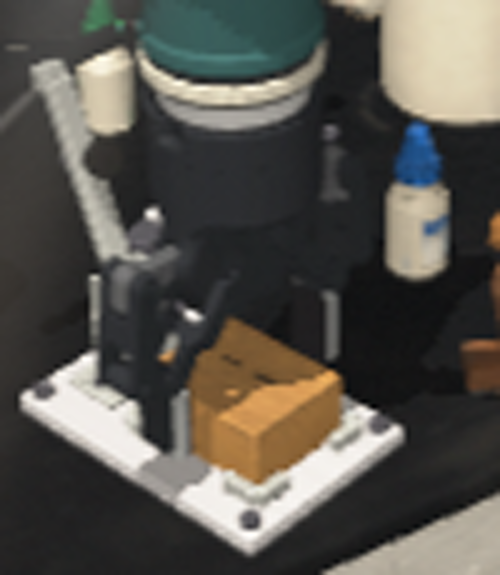

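Call:
servo_tool(plan=[[[0,0,0,0,0,0],[0,0,0,0,0,0],[0,0,0,0,0,0],[0,0,0,0,0,0],[0,0,0,0,0,0],[0,0,0,0,0,0]]], claw=5, grip_force=40)

```text
time: 13.42
tool_pos: [0.4446, 0.3542, 0.0156]
tcp_rot: [0.425, -3.112, -0.001]
wrist_force: [0.8, -0.3, 3.4]
width: 0.647
```

Run:
```python
from h import *
d=cam("scene")
save(d,"s15",(235,195,335,310),5)
st=bot.read_state();print(st["tool_pos"],st["wrist_force"],st["torque"],st["width"])
```

```text
[0.44464789 0.35420927 0.01560432] [-0.25656718 -0.9820724   3.64011702] [-0.11720777 -0.04206038 -0.0072062 ] 0.6490787213328432
```

View pics/s15.png

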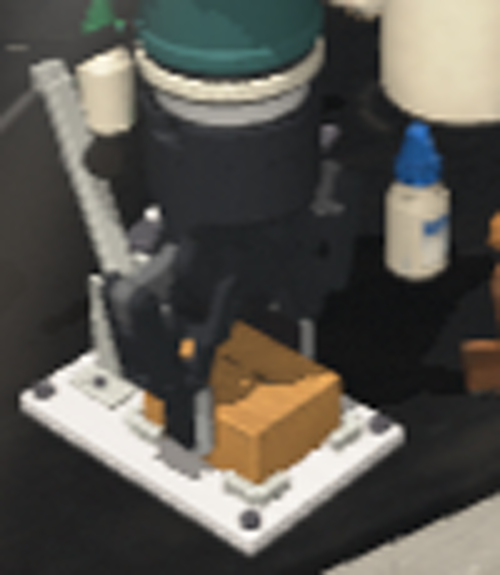

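Call:
servo_tool(plan=[[[0,0,-0.5,0,0,0],[0,0,-1,0,0,0],[0,0,-2,0,0,0],[0,0,-3.5,0,0,0],[0,0,-6,0,0,0],[0,0,-9,0,0,0],[0,0,-11.5,0,0,0],[0,0,-12.5,0,0,0],[0,0,-12.5,0,0,0]]])

```text
time: 14.22
tool_pos: [0.4469, 0.3557, 0.1446]
tcp_rot: [-0.424, 3.107, 0.006]
wrist_force: [0.3, 0.4, -2.4]
width: 0.65
```

Run:
```python
from h import *
d=cam("scene");c=cam("top")
save(d,"s16",(230,160,410,300),4);save(c,"t16",(220,140,390,285),4)
st=bot.read_state();print(st["tool_pos"],st["wrist_force"],st["torque"],st["width"])
print(go([.478,.086,.12],.415+np.pi/2))
```

```text
[0.44437632 0.35388492 0.14018489] [-0.16965016  0.34271586 -2.26547477] [-0.03679267  0.05312032 -0.02675188] 0.6484568538488246
([3.94, -26.71, 2.01], [-0.0, -0.1, 81.8])
```

View pics/s16.png

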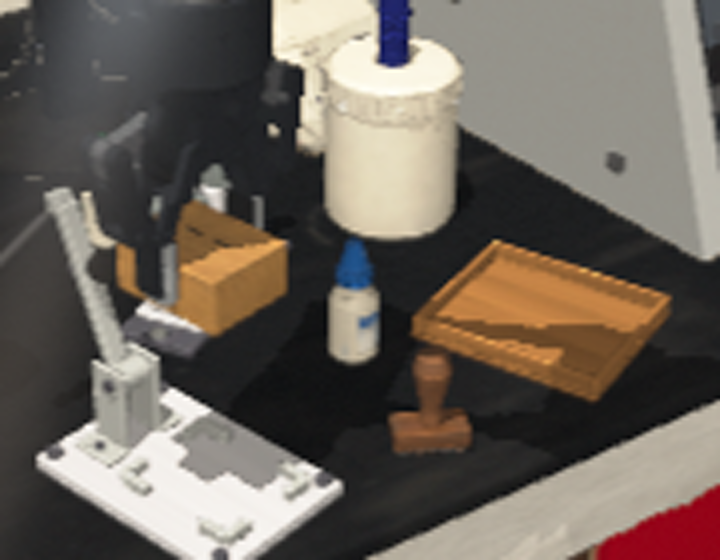

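Call:
servo_tool(plan=[[[0.1,-1,0,0,0,3],[0.4,-2.8,0,0,0,9],[0.7,-4.8,0,0,0,15],[1,-6.8,0,0,0,21],[1.3,-8.8,0,0,0,27],[1.6,-10.8,0,0,0,33],[1.9,-12.8,0,0,0,39],[2.2,-14.8,0,0,0,45],[2.5,-16.8,0,0,0,51],[2.8,-18.8,0,0,0,57],[3.1,-20.8,0,0,0,63],[3.4,-22.8,0,0,0,69],[3.6,-24.6,0,0,0,75],[3.8,-25.9,0,0,0,79],[3.9,-26.7,0,0,-0.1,81.8],[3.9,-26.7,1,0,-0.1,81.8],[3.9,-26.7,3,0,-0.1,81.8],[3.9,-26.7,5,0,-0.1,81.8],[3.9,-26.7,6,0,-0.1,81.8],[3.9,-26.7,6,0,-0.1,81.8]]])

```text
time: 15.98
tool_pos: [0.474, 0.0861, 0.0753]
tcp_rot: [-1.711, -2.626, 0.009]
wrist_force: [-1.4, -0.4, -1.9]
width: 0.649
```

Run:
```python
from h import *
d=cam("scene");c=cam("top")
save(d,"s17",(310,190,410,290),6);save(c,"t17",(220,140,390,285),4)
st=bot.read_state();print(st["tool_pos"],st["wrist_force"],st["torque"],st["width"],st["q"])
print(go([.478,.086,.0105],.415+np.pi/2))
```

```text
[0.47711482 0.08645606 0.07871143] [ 0.4004038  -0.75873873 -1.89658258] [0.03315455 0.00781004 0.01090238] 0.6483191459256553 [ 1.28053573e-01  5.84546768e-02  2.14631205e+00 -2.89360803e-04
  9.39732131e-01 -2.87238650e-01]
([-0.08, 0.08, 6.82], [-0.2, -0.0, 0.0])
```

View pics/s17.png

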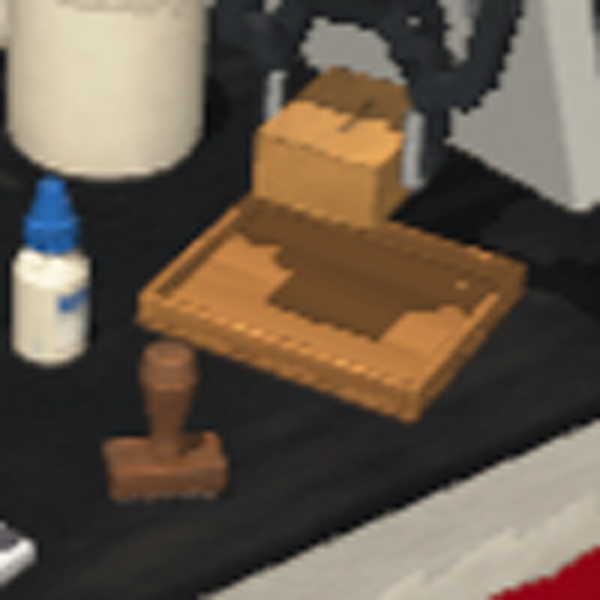

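View pics/t17.png

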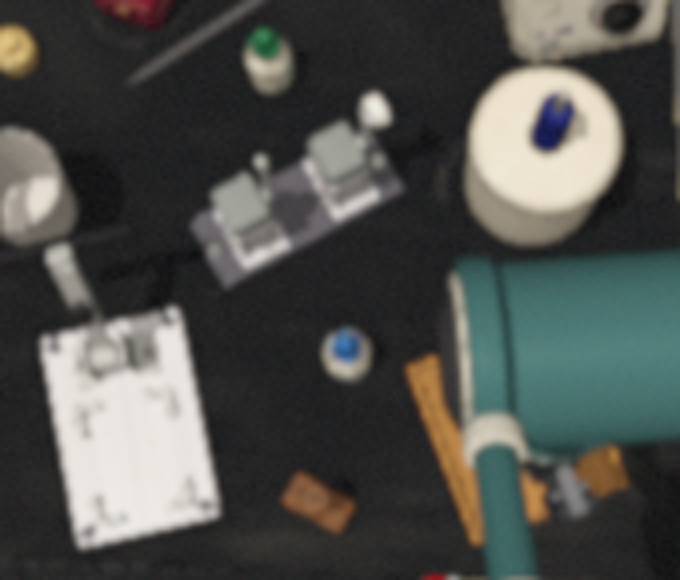

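Call:
servo_tool(plan=[[[0,0,1,-0.2,0,0],[0,0,2.5,-0.2,0,0],[0,0,4,-0.2,0,0],[0,0,5,-0.2,0,0],[0,0,5.8,-0.2,0,0],[0,0,6.3,-0.2,0,0],[0,0,6.5,-0.2,0,0],[0,0,6.5,-0.2,0,0],[0,0,6.5,-0.2,0,0]]])

```text
time: 16.83
tool_pos: [0.4776, 0.0865, 0.0142]
tcp_rot: [1.715, 2.631, 0.002]
wrist_force: [0.6, 0.5, -1.7]
width: 0.649
```

Run:
```python
from h import *
d=cam("scene")
save(d,"s18",(310,190,410,290),6)
st=bot.read_state();print(st["tool_pos"],st["wrist_force"],st["torque"],st["width"])
```

```text
[0.4777293  0.08652556 0.01440045] [-0.37242616 -0.44367769 -1.48803821] [-0.00739593  0.02332888  0.01717273] 0.6523114898753924
```

View pics/s18.png

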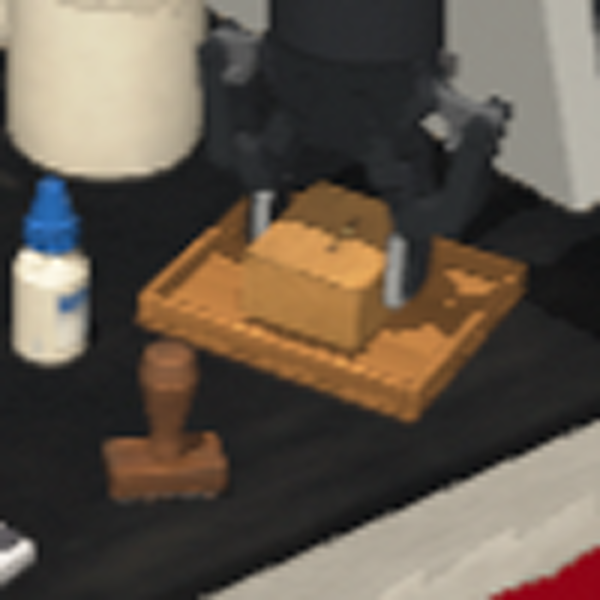

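Centred in the tray; lower the last ~5 mm slowly.

Call:
servo_tool(plan=[[[0,0,0.15,0,0,0],[0,0,0.3,0,0,0],[0,0,0.4,0,0,0],[0,0,0.5,0,0,0],[0,0,0.5,0,0,0]]])

```text
time: 17.3
tool_pos: [0.4779, 0.0865, 0.0096]
tcp_rot: [1.715, 2.631, 0.003]
wrist_force: [-1.3, 0.3, 0.9]
width: 0.648
```

Call:
servo_tool(plan=[[[0,0,0.05,0,0,0],[0,0,0.1,0,0,0],[0,0,0.1,0,0,0],[0,0,0.1,0,0,0]]])

```text
time: 17.63
tool_pos: [0.4779, 0.0865, 0.0096]
tcp_rot: [1.715, 2.631, 0.002]
wrist_force: [-3.5, -0.3, 9.8]
width: 0.648
```

Firm contact with the floor. Release and rise.

Call:
servo_tool(plan=[[[0,0,0,0,0,0],[0,0,0,0,0,0],[0,0,0,0,0,0],[0,0,0,0,0,0],[0,0,0,0,0,0],[0,0,-1,0,0,0],[0,0,-3,0,0,0],[0,0,-6,0,0,0],[0,0,-9,0,0,0],[0,0,-12,0,0,0],[0,0,-15,0,0,0],[0,0,-16,0,0,0],[0,0,-16,0,0,0]]], claw=7.3)

```text
time: 18.72
tool_pos: [0.4805, 0.0868, 0.1739]
tcp_rot: [1.711, 2.626, 0.011]
wrist_force: [0.5, 0.6, -0.5]
width: 0.859
```

Run:
```python
from h import *
d=cam("scene");c=cam("top")
save(d,"s19",(230,150,410,300),4);save(c,"t19",(180,140,390,285),3.8)
st=bot.read_state();print(st["tool_pos"],st["wrist_force"],st["width"],st["time"])
```

```text
[0.47737881 0.08636879 0.16932408] [ 0.05977978  0.30887505 -1.10007003] 0.855880410143404 18.8167
```

View pics/s19.png

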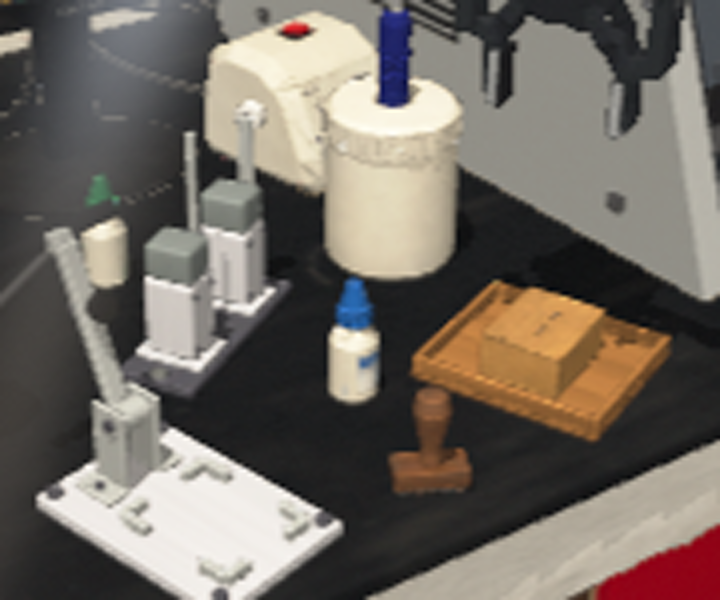

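View pics/t19.png

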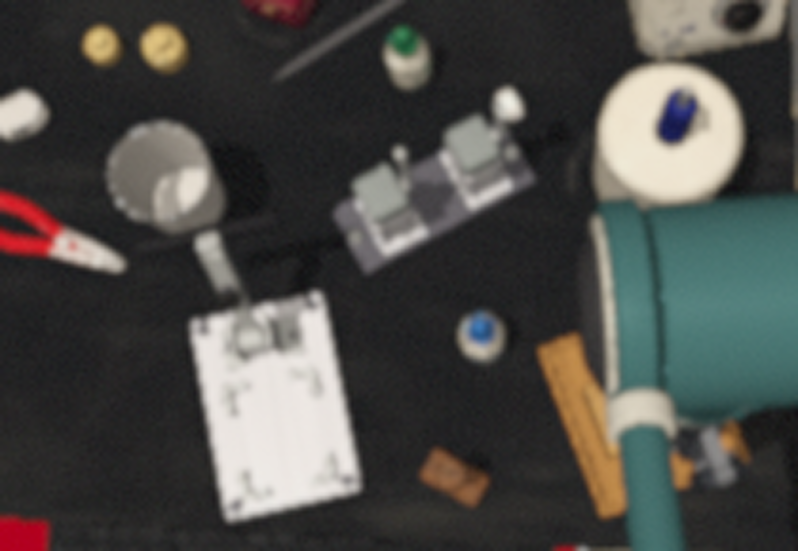

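The block lies flat inside the tray, both levers are upright, the clamp is open, and the other objects are where they were. The gripper is clear of everything.

```bash
python3 -c "
from workcell import finish_job
print(finish_job())"
```

```text
the job is handed in; nothing more can be done
None
```

The job was done in the order asked and handed in with about 19 s on the robot's clock.

- **Switch:** I pushed the roller lever towards the cable-gland side to about 0.7 rad, estimated from the picture; it clicks at 0.45. It sprang back upright, and the rod lever looked upright in every picture that showed it.
- **Clamp:** I lifted it by its bar over centre, to about 1.75 rad, and let go. It stayed open.
- **Block:** I gripped it by its long sides, lifted it out and lowered it into the tray until the floor pushed back with about 10 N. Only then did I open the fingers and move clear.

**Last checks:** The final pictures show:
- the block flat in the tray
- the clamp open
- both levers upright
- the stamp, tumbler, pliers and both droppers where they were

The mouse was outside the final close-ups; the arm never went near it.

**Disagreement:** The two cameras differed by about 5 mm on positions, so I averaged them. That put the bar grip about 3 mm off centre, and the force at the wrist stayed under 20 N in every reading I took.

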